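Pass a portion tray through the spring stop

TASK

Press the long steel plate of the spring stop down with the fingertips and keep it held down while you push the black tray of cups along the lane towards the end bar, until the tray has gone right over and past the two stop pins. Then let go so that the pins spring fully up behind the tray, shutting it in between the pins and the end bar. Push the tray only, do not lift or tip it, and leave the wooden box, the bottle and the spare cup where they stand.

Things in the scene. Friction and masses are not known exactly. Their poses are not given: they have to be found in the camera images.
- lane: Fixed metal lane, 415 x 190 mm. Origin: table level, midway between the stop pins; x = the way the tray must go, y left, z up. Lane x -265 (open end) to +150 mm. Central trough 110 mm wide; the tray slides on the runners beside it (tops 26 mm above the table). Side guides 42 mm high, inner faces y = +-82.5 mm. End bar: near face x = +138 mm, 52 mm high.
- stop (a joint): Spring stop: flat steel plate in the trough with two upright pins. Value = how far it is pressed down, m: 0 up (pin tops 10 mm above the runners), 0.013 fully down; pins are below the tray's underside beyond 0.010. Moves straight down wherever pressed, springs back when let go, and would lift the tray if let up under it. Pressing takes about 3 N to start, 8 N fully down.
- plate_top (a point): Point on the plate's top face, on the centre line at lane x = -225 mm, 22 mm above the table when up, 9 mm when down. Plate: 104 mm wide, lane x -260 to +15 mm, flat but for the pins: black rubber-capped, 8 mm thick, 14 mm tall, at lane x = 0, y = +-45 mm, so fingers can run along its middle and between the pins (82 mm clear). At first 70 mm or more is bare behind the tray.
- tray_mid (a point): Middle of the loose black tray with six filled cups fixed in it, 13 mm above its underside. 120 mm along the lane (its x axis), 160 mm across, walls 26 mm high, food to about 35 mm, 0.45 kg, 2 mm play at each side. Flat back wall 60 mm behind the point. Starts on the runners with the point at lane x -125 to -75 mm; in the bay it is at +64 (at the pins) to +78 mm (at the end bar).
- woodbox_mid (a point): Middle of a loose round wooden lidded box, 116 mm across, 83 mm high, standing beside the lane. A bystander.
- sauce_mid (a point): Middle of a loose amber bottle, 44 mm across, 120 mm high, standing beside the lane. A bystander.
- sparecup_mid (a point): Middle of a loose empty white cup, 52 mm across, 45 mm high, standing beyond the end bar. A bystander.
There are look-alikes about, which are no part of the job. Leave any red or turquoise look-alike of the part that bears tray_mid alone.

How it is judged:
By the outcome, as a careful person would: the job done as asked, in the order asked, and still so for the second after the job is handed in, with the robot touching nothing.
It also fails if it takes over 48 s, if anything falls off the work surface, if the arm or the gripper's body presses on something with over 40 N, if the wrist force passes 120 N, or if a joint passes its speed limit or range.

ROBOT

A 6-joint arm with a two-finger parallel gripper is mounted at the origin on the work surface. World frame = base frame: x ahead of the robot, y to its left, z up, the work surface at z = 0. Lengths are in mm, angles in rad, forces in N, time in s.
With the tool pointing down it reaches from about 350 to 775 mm from the base axis. Payload 7.3 kg.
Tool frame: the origin (TCP) lies at the very end of the fingers, on their centre line; the grasp point (between the pads) lies bot.grip_point_offset behind it (bot.grip_point_offset is the distance from the TCP to the grasp point, in mm); z points along the fingers, y is the line along which they close (so a half turn about z gives the same grasp; the last joint's range is limited). The gripper opens to 92 mm and grips with 3 to 60 N. Pads are 19 mm wide; open, the fingers measure 130 mm over their backs; the gripper's body (75 mm by 190 mm) begins 47 mm behind the grasp point.
Start: joints at [1.106, 0.342, 1.524, -0, 1.275, -0.146], TCP at [164.535, 498.571, 226.741] pointing down, gripper open.
Joint ranges: [-2.53, 2.53], [-0.77, 2.02], [0.04, 2.7], [-1, 4.14], [0.28, 2.66], [-3.11, 3.11]. Speed limits (rad/s): [2.57, 2.57, 3.14, 3.14, 3.14, 3.14].

INTERFACE

Orientations are given as [roll, pitch, yaw] about the fixed x, y, z axes, in that order (R = Rz(yaw) Ry(pitch) Rx(roll)).
In Python, from plant import bot gives the robot as it stands. The module is installed in compiled form; this text tells all that it offers.
- The arm moves only by the tool carry_out, never from a script. Its argument "plan" is a list of rows, each an object of numbers: "tx", "ty", "tz": the shift along the world's x, y, z in mm; "rx", "ry", "rz": the turn, a rotation vector about the world's x, y, z in rad. A call has 1 to 12 rows; each row shifts and turns the commanded pose from where the row before left it; what a row does not reach is not made up. A row lasts 1/10 s, in which the tool goes at most 50 mm and 8.59 degrees, less where a joint would pass 70% of its speed; a pose out of reach is approached as far as the arm can. A call with a gripper value outside its range is refused whole. "gripper" is the closure, from 0 (fully open) to 1 (shut), set as the call begins (left out, the last holds). The fingers move at their own pace and stop on an object; the grip force is fixed at half the most. Time passes only in rows, so rows that do not move let the fingers close. It gives the time, the measured TCP pose, the force, the opening and the grip force at its end, in the units of the state.
- bot.get_obs(): the state, without advancing time (a new reading comes with each control period).
- bot.capture(name): name is "side" or "top" or "wrist"; returns the picture (400x640x3 uint8, red, green, blue); there is no depth.
- bot.camera_model(name): a dict with "camera_matrix" (3x3 intrinsics, pixels), "dist" ([k1, k2, p1, p2, k3] as OpenCV has them; the pictures are not rectified), "R" (3x3) and "t" (3): a world point X has camera coordinates R X + t. Camera axes: x right, y down, z forward; pixel columns grow to the right and rows downward; lengths in mm; the calibration is good to about 2 mm. A picture is of the moment at which its call begins: read the wrist's pose just before it. camera_model takes no time and is no camera call; for the wrist camera it gives the pose at the moment of the call.
- bot.close_job(): hands the job in; it is judged then, once.
The state is a dict: "time": time; "joint_positions": joint angles; "dq": joint speeds; "tau": joint torques, N m; "tool_pos": TCP position; "tcp_rot": TCP orientation; "contact_force": force on the tool from outside, world axes, zero at the start; "moment": the same for the moment, N m; "grip_width": finger opening in mm; "finger_force": force on a finger pad.
Only numpy, scipy, OpenCV 4.12 (cv2) and the standard library are available. Lean on these libraries where they do the work, as an engineer would, in place of code of your own. Each camera call takes 0.05 s, during which the arm holds its last target. There are 200 camera calls.

## Working session

There is one attempt and no reset: what is moved stays moved. The work goes in short steps, Python scripts to look and compute and a tool call to move; the robot and the scene stay as the last step left them, time stands still between calls to the robot, and variables do not carry over. Pictures are saved under pics/ and viewed, at most 10 in all, crops included, and the job is handed in when it is done.

Besides the shell and the picture viewer there is one more tool, called after "Call:" as name(argument=value, ...), one argument or row to a line, values as JSON. carry_out: Moves the arm, as the interface text tells. Its arguments: {"type":"object","properties":{"plan":{"type":"array"},"gripper":{"type":"number"}},"required":["plan"]}

```bash
mkdir -p pics
cat > h.py <<'E'
import numpy as np, cv2
from plant import bot
def cast(cam,uv,z):
    m=bot.camera_model(cam) if isinstance(cam,str) else cam
    K=np.array(m["camera_matrix"],float);R=np.array(m["R"],float);t=np.array(m["t"],float).ravel()
    p=cv2.undistortPoints(np.array(uv,float).reshape(-1,1,2),K,np.array(m["dist"],float)).reshape(-1,2)
    d=np.c_[p,np.ones(len(p))]@R; c=-R.T@t
    return c+d*((z-c[2])/d[:,2])[:,None]
def proj(cam,X):
    m=bot.camera_model(cam)
    return cv2.projectPoints(np.array(X,float).reshape(-1,1,3),cv2.Rodrigues(np.array(m["R"],float))[0],np.array(m["t"],float),np.array(m["camera_matrix"],float),np.array(m["dist"],float))[0].reshape(-1,2)
def snap(cam,f):
    im=bot.capture(cam); cv2.imwrite(f"pics/{f}.png",im[:,:,::-1]); return im
E
python3 - <<'E'
from h import *
o=bot.get_obs();print(o,bot.grip_point_offset)
snap("top","top0");snap("side","side0")
E
```

```text
{'time': 0.0, 'joint_positions': array([ 1.10598310e+00,  3.42711043e-01,  1.52502856e+00, -6.79265395e-06,
        1.27536533e+00, -1.45962555e-01]), 'dq': array([-0.00159547,  0.00017008,  0.00102575, -0.00137173,  0.0011231 ,
        0.00076753]), 'tau': array([-8.62434317e-04, -4.31244385e+01, -2.44219422e+01,  7.15573551e-02,
        5.60223078e-02, -1.40201573e-04]), 'tool_pos': array([164.35423676, 498.18659598, 226.04698405]), 'tcp_rot': array([-3.14009551e+00, -2.13527037e-04,  2.82274380e+00]), 'contact_force': array([-0.70774732, -0.2686322 , -0.06966155]), 'moment': array([-0.0112842 ,  0.00257201, -0.03060037]), 'finger_force': 0.0, 'grip_width': 91.95182820548146} 18.8
```

View pics/top0.png

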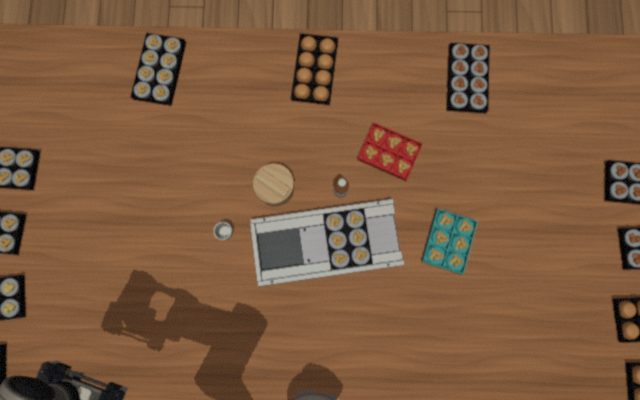

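View pics/side0.png

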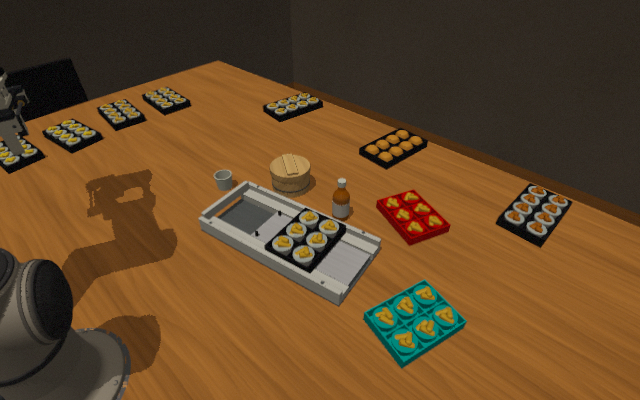

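Top view: lane corners at about (250,218), (395,200), (403,264), (258,285), with the end bar at left and the bare plate at right (385,235). Candidates for the tray: black six-cup tray in the lane (347,239), red (390,151), turquoise (449,240), and eight-cup black trays at the edges. I choose the one in the lane (347,239) and check it in a close crop.

Run:
```python
from h import *
im=cv2.imread("pics/top0.png")[180:300,200:420]
cv2.imwrite("pics/crop0.png",cv2.resize(im,(792,432),interpolation=cv2.INTER_CUBIC))
print(cast("top",[(250,218),(395,200),(403,264),(258,285)],42))
```

```text
[[ 587.37372771  196.16690963   42.        ]
 [ 648.03352256 -219.17994186   42.        ]
 [ 465.32252551 -241.19839842   42.        ]
 [ 398.44624311  165.04157776   42.        ]]
```

View pics/crop0.png

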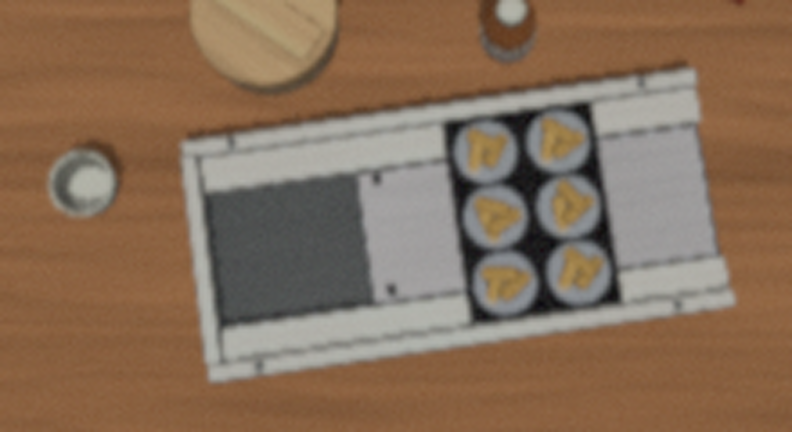

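The crop confirms a black six-cup tray on the runners with two pins ahead at crop (376,178) and (391,290), bare plate behind at (660,195). I'll fix the lane frame from the corners and pins.

Run:
```python
from h import *
f=lambda L,z:cast("top",(np.array(L)+.5)/3.6-.5+[200,180],z)[:,:2]
c=f([(182,138),(694,66),(735,304),(210,382)],42)
e=f([(200,160),(222,362)],52) # not exact
p=f([(376,178),(391,290)],36)
t=f([(446,124),(592,104),(620,300),(472,322)],52)
print(c,np.linalg.norm(c-np.roll(c,-1,0),axis=1))
print("pins",p,np.linalg.norm(p[0]-p[1]))
# fit lane: outer corners + pins
P=np.r_[c,p]; L=np.array([(150,-95),(-265,-95),(-265,95),(150,95),(0,-45),(0,45)],float)
mP,mL=P.mean(0),L.mean(0);A=(P-mP);B=(L-mL)
z=((B[:,0]-1j*B[:,1])*(A[:,0]+1j*A[:,1])).sum();a=np.angle(z)
R=np.array([[np.cos(a),-np.sin(a)],[np.sin(a),np.cos(a)]]);o=mP-R@mL
print("yaw",a,"o",o,"res",(P-(L@R.T+o)))
print("tray lane",(t-o)@R,((t-o)@R).mean(0))
np.savez("lane.npz",R=R,o=o)
for l in [(-225,0),(-190,0),(0,0),(20,0)]: print(l,R@l+o)
```

```text
[[ 587.46521297  195.61299797]
 [ 653.8200839  -211.76128112]
 [ 465.13625982 -243.46367206]
 [ 396.37243879  165.02967307]] [412.74298559 191.32858401 414.24060171 193.5246447 ]
pins [[559.25645971  40.56279739]
 [470.78482376  26.28311608]] 89.61662605411159
yaw 1.735007953976069 o [515.87268627  33.19492762] res [[ 2.39170252 -1.09414917]
 [ 0.90460838  0.9488012 ]
 [-0.33518293  0.30658703]
 [-1.2570389  -0.61729729]
 [-1.01086589  0.01151211]
 [-0.69322316  0.44454612]]
tray lane [[ -60.96476904  -76.65926347]
 [-177.67991321  -75.89168572]
 [-175.1478505    79.67312432]
 [ -58.79916661   80.01125169]] [-118.14792484    1.78335671]
(-225, 0) [ 552.65447455 -188.77826907]
(-190, 0) [ 546.93286304 -154.24910514]
(0, 0) [515.87268627  33.19492762]
(20, 0) [512.60319397  52.92587844]
```

Run:
```python
from h import *
d=np.load("lane.npz");R,o=d["R"],d["o"]
f=lambda L,z:(cast("top",np.array(L,float),z)[:,:2]-o)@R
print("box",f([(273,183)],83),"bottle",f([(200+512/3.6,180+10/3.6)],120),"cup",f([(223,230)],45))
m=bot.camera_model("wrist");ob=bot.get_obs()
c=-np.array(m["R"]).T@np.ravel(m["t"]);print("wristcam",c,ob["tool_pos"])
from scipy.spatial.transform import Rotation as Ro
T=Ro.from_euler("xyz",ob["tcp_rot"]).as_matrix();print("cam in tool",T.T@(c-ob["tool_pos"]),"tool y world",T[:,1])
```

```text
box [[  67.54814928 -180.0184305 ]] bottle [[-122.95676638 -144.94196892]] cup [[228.92579813 -73.47983523]]
wristcam [ 92.33220663 522.17245066 384.87791953] [164.38184953 498.21017528 226.1175317 ]
cam in tool [ 7.59604170e+01 -5.15944994e-02 -1.58745755e+02] tool y world [ 0.31350438  0.94958576 -0.00137283]
```

Call:
carry_out(
  plan=[
    {"tx": 21.5,"ty": -37.9,"rz": -0.0604},
    {"tx": 21.5,"ty": -37.9,"rz": -0.0604},
    {"tx": 21.5,"ty": -37.9,"rz": -0.0604},
    {"tx": 21.5,"ty": -37.9,"rz": -0.0604},
    {"tx": 21.5,"ty": -37.9,"rz": -0.0604},
    {"tx": 21.5,"ty": -37.9,"rz": -0.0604},
    {"tx": 21.5,"ty": -37.9,"rz": -0.0604},
    {"tx": 21.5,"ty": -37.9,"rz": -0.0604},
    {"tx": 21.5,"ty": -37.9,"rz": -0.0604},
    {"tx": 21.5,"ty": -37.9,"rz": -0.0604},
    {"tx": 21.5,"ty": -37.9,"rz": -0.0604},
    {"tx": 21.5,"ty": -37.9,"rz": -0.0604},
  ],
  gripper=0.78,
)

```text
invalid input at $.plan[0]: expected keys tx, ty, tz, rx, ry, rz
```

Call:
carry_out(
  plan=[
    {"tx": 21.5,"ty": -37.9,"rz": -0.0604},
    {"tx": 21.5,"ty": -37.9,"rz": -0.0604},
    {"tx": 21.5,"ty": -37.9,"rz": -0.0604},
    {"tx": 21.5,"ty": -37.9,"rz": -0.0604},
    {"tx": 21.5,"ty": -37.9,"rz": -0.0604},
    {"tx": 21.5,"ty": -37.9,"rz": -0.0604},
    {"tz": -20},
    {"tz": -20},
    {},
    {},
    {},
  ],
)

```text
invalid input at $.plan[0]: expected keys tx, ty, tz, rx, ry, rz
```

```bash
cat > st.py <<'E'
from h import *
d=np.load("lane.npz");R,o=d["R"],d["o"]
b=bot.get_obs();print("t",b["time"],"lane",((b["tool_pos"][:2]-o)@R).round(1),b["tool_pos"].round(1),"rot",b["tcp_rot"].round(3),"F",b["contact_force"].round(1),"lane F",(b["contact_force"][:2]@R).round(1),"w",b["grip_width"].round(1),"q",b["joint_positions"].round(2))
E
python3 - <<'E'
import st
from h import *
snap("wrist","w1")
E
```

```text
Traceback (most recent call last):
  File "st.py", line 3, in <module>
    b=bot.get_obs();print("t",b["time"],"lane",((b["tool_pos"][:2]-o)@R).round(1),b["tool_pos"].round(1),"rot",b["tcp_rot"].round(3),"F",b["contact_force"].round(1),"lane F",(b["contact_force"][:2]@R).round(1),"w",b["grip_width"].round(1),"q",b["joint_positions"].round(2))
                                                                                                                                                                                                                      ^^^^^^^^^^^^^^^^^^^^^
AttributeError: 'float' object has no attribute 'round'
```

Every key is required in each row, so I'll resend the move that way.

Call:
carry_out(
  plan=[
    {"tx": 21.5,"ty": -37.9,"tz": 0,"rx": 0,"ry": 0,"rz": -0.0604},
    {"tx": 21.5,"ty": -37.9,"tz": 0,"rx": 0,"ry": 0,"rz": -0.0604},
    {"tx": 21.5,"ty": -37.9,"tz": 0,"rx": 0,"ry": 0,"rz": -0.0604},
    {"tx": 21.5,"ty": -37.9,"tz": 0,"rx": 0,"ry": 0,"rz": -0.0604},
    {"tx": 21.5,"ty": -37.9,"tz": 0,"rx": 0,"ry": 0,"rz": -0.0604},
    {"tx": 21.5,"ty": -37.9,"tz": 0,"rx": 0,"ry": 0,"rz": -0.0604},
    {"tx": 21.5,"ty": -37.9,"tz": 0,"rx": 0,"ry": 0,"rz": -0.0604},
    {"tx": 21.5,"ty": -37.9,"tz": 0,"rx": 0,"ry": 0,"rz": -0.0604},
    {"tx": 21.5,"ty": -37.9,"tz": 0,"rx": 0,"ry": 0,"rz": -0.0604},
    {"tx": 21.5,"ty": -37.9,"tz": 0,"rx": 0,"ry": 0,"rz": -0.0604},
    {"tx": 21.5,"ty": -37.9,"tz": 0,"rx": 0,"ry": 0,"rz": -0.0604},
    {"tx": 21.5,"ty": -37.9,"tz": 0,"rx": 0,"ry": 0,"rz": -0.0604},
  ],
  gripper=0.78,
)

```text
time: 1.3
tool_pos: [422.9, 42.0, 226.6]
tcp_rot: [-3.142, -0.0, 2.095]
contact_force: [0.4, 1.2, 0.5]
grip_width: 20.2
finger_force: 0.0
```

Call:
carry_out(
  plan=[
    {"tx": 21.5,"ty": -37.9,"tz": 0,"rx": 0,"ry": 0,"rz": -0.0604},
    {"tx": 21.5,"ty": -37.9,"tz": 0,"rx": 0,"ry": 0,"rz": -0.0604},
    {"tx": 21.5,"ty": -37.9,"tz": 0,"rx": 0,"ry": 0,"rz": -0.0604},
    {"tx": 21.5,"ty": -37.9,"tz": 0,"rx": 0,"ry": 0,"rz": -0.0604},
    {"tx": 21.5,"ty": -37.9,"tz": 0,"rx": 0,"ry": 0,"rz": -0.0604},
    {"tx": 21.5,"ty": -37.9,"tz": 0,"rx": 0,"ry": 0,"rz": -0.0604},
    {"tx": 0,"ty": 0,"tz": -20,"rx": 0,"ry": 0,"rz": 0},
    {"tx": 0,"ty": 0,"tz": -20,"rx": 0,"ry": 0,"rz": 0},
    {"tx": 0,"ty": 0,"tz": 0,"rx": 0,"ry": 0,"rz": 0},
    {"tx": 0,"ty": 0,"tz": 0,"rx": 0,"ry": 0,"rz": 0},
  ],
)

```text
time: 2.3
tool_pos: [551.4, -183.5, 186.7]
tcp_rot: [-3.141, -0.001, 1.736]
contact_force: [0.2, 0.2, 0.5]
grip_width: 20.2
finger_force: 0.0
```

```bash
sed -i 's/b\["grip_width"\].round(1)/b["grip_width"]/' st.py
python3 - <<'E'
import st
from h import *
snap("wrist","w1")
E
```

```text
t 2.3 lane [-219.6    0.4] [ 551.4 -183.5  186.7] rot [-3.141e+00 -1.000e-03  1.736e+00] F [0.2 0.2 0.5] lane F [ 0.2 -0.3] w 20.19701571760458 q [-0.45  0.48  1.43  0.    1.24 -0.62]
```

View pics/w1.png

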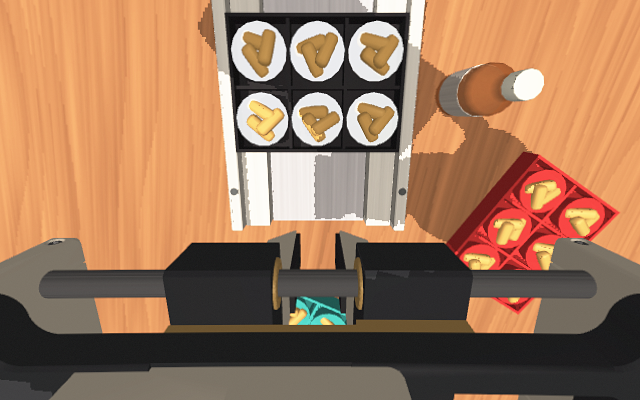

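The wrist view shows the tray's back edge at row ~151 (columns 236–403), the bare plate below it (270–367) ending at row ~220, and the bottle off to the right at (490,90). A quick numeric check of the back edge follows.

Run:
```python
from st import *
f=lambda L,z:((cast("wrist",L,z)[:,:2]-o)@R).round(1)
print(f([(237,151),(403,151)],52),"guides inner/outer end",f([(233,230),(407,230)],42),"plate",f([(272,219),(364,219)],22))
```

```text
t 2.35 lane [-2.197e+02 -1.000e-01] [ 551.9 -183.6  187.5] rot [3.141e+00 1.000e-03 1.736e+00] F [0.2 0.6 1. ] lane F [ 0.6 -0.3] w 20.15803703330901 q [-0.45  0.48  1.42  0.    1.24 -0.62]
[[-181.2   79. ]
 [-181.   -84.7]] guides inner/outer end [[-269.1   92.6]
 [-269.   -99.2]] plate [[-263.6   52.4]
 [-263.5  -54.6]]
```

Call:
carry_out(
  plan=[
    {"tx": 0,"ty": 0,"tz": -40,"rx": 0,"ry": 0,"rz": 0},
    {"tx": 0,"ty": 0,"tz": -40,"rx": 0,"ry": 0,"rz": 0},
    {"tx": 0,"ty": 0,"tz": -40,"rx": 0,"ry": 0,"rz": 0},
    {"tx": 0,"ty": 0,"tz": -25,"rx": 0,"ry": 0,"rz": 0},
    {"tx": 0,"ty": 0,"tz": -15,"rx": 0,"ry": 0,"rz": 0},
    {"tx": 0,"ty": 0,"tz": 0,"rx": 0,"ry": 0,"rz": 0},
    {"tx": 0,"ty": 0,"tz": 0,"rx": 0,"ry": 0,"rz": 0},
  ],
)

```text
time: 3.05
tool_pos: [552.5, -183.8, 28.1]
tcp_rot: [3.14, 0.001, 1.736]
contact_force: [-0.4, -0.8, 0.5]
grip_width: 20.4
finger_force: 0.0
```

Call:
carry_out(
  plan=[
    {"tx": 0,"ty": 0,"tz": -4,"rx": 0,"ry": 0,"rz": 0},
    {"tx": 0,"ty": 0,"tz": -4,"rx": 0,"ry": 0,"rz": 0},
    {"tx": 0,"ty": 0,"tz": -4,"rx": 0,"ry": 0,"rz": 0},
    {"tx": 0,"ty": 0,"tz": 0,"rx": 0,"ry": 0,"rz": 0},
    {"tx": 0,"ty": 0,"tz": 0,"rx": 0,"ry": 0,"rz": 0},
  ],
)

```text
time: 3.55
tool_pos: [552.6, -184.1, 15.6]
tcp_rot: [3.139, 0.002, 1.736]
contact_force: [2.1, -0.7, 5.1]
grip_width: 20.2
finger_force: 2.7
```

Call:
carry_out(
  plan=[
    {"tx": 0,"ty": 0,"tz": -3,"rx": 0,"ry": 0,"rz": 0},
    {"tx": 0,"ty": 0,"tz": -2,"rx": 0,"ry": 0,"rz": 0},
    {"tx": 0,"ty": 0,"tz": 0,"rx": 0,"ry": 0,"rz": 0},
    {"tx": 0,"ty": 0,"tz": 0,"rx": 0,"ry": 0,"rz": 0},
  ],
)

```text
time: 3.95
tool_pos: [552.7, -184.1, 10.9]
tcp_rot: [3.139, 0.002, 1.736]
contact_force: [2.3, -0.2, 7.1]
grip_width: 20.2
finger_force: 3.6
```

Call:
carry_out(
  plan=[
    {"tx": 0,"ty": 0,"tz": -2,"rx": 0,"ry": 0,"rz": 0},
    {"tx": 0,"ty": 0,"tz": -1,"rx": 0,"ry": 0,"rz": 0},
    {"tx": 0,"ty": 0,"tz": 0,"rx": 0,"ry": 0,"rz": 0},
    {"tx": 0,"ty": 0,"tz": 0,"rx": 0,"ry": 0,"rz": 0},
  ],
)

```text
time: 4.35
tool_pos: [552.7, -184.1, 9.0]
tcp_rot: [3.139, 0.002, 1.736]
contact_force: [-1.2, 1.9, 15.6]
grip_width: 20.0
finger_force: 7.8
```

Call:
carry_out(
  plan=[
    {"tx": -0.82,"ty": 4.93,"tz": 0,"rx": 0,"ry": 0,"rz": 0},
    {"tx": -0.82,"ty": 4.93,"tz": 0,"rx": 0,"ry": 0,"rz": 0},
    {"tx": -0.82,"ty": 4.93,"tz": 0,"rx": 0,"ry": 0,"rz": 0},
    {"tx": -0.82,"ty": 4.93,"tz": 0,"rx": 0,"ry": 0,"rz": 0},
    {"tx": -0.82,"ty": 4.93,"tz": 0,"rx": 0,"ry": 0,"rz": 0},
  ],
)

```text
time: 4.85
tool_pos: [550.0, -161.6, 9.1]
tcp_rot: [3.136, 0.006, 1.736]
contact_force: [1.3, -8.1, 10.4]
grip_width: 20.4
finger_force: 5.6
```

Call:
carry_out(
  plan=[
    {"tx": -0.5,"ty": 2.96,"tz": 0,"rx": 0,"ry": 0,"rz": 0},
    {"tx": -0.5,"ty": 2.96,"tz": 0,"rx": 0,"ry": 0,"rz": 0},
    {"tx": -0.5,"ty": 2.96,"tz": 0,"rx": 0,"ry": 0,"rz": 0},
    {"tx": -0.5,"ty": 2.96,"tz": 0,"rx": 0,"ry": 0,"rz": 0},
    {"tx": -0.5,"ty": 2.96,"tz": 0,"rx": 0,"ry": 0,"rz": 0},
    {"tx": -0.5,"ty": 2.96,"tz": 0,"rx": 0,"ry": 0,"rz": 0},
    {"tx": -0.5,"ty": 2.96,"tz": 0,"rx": 0,"ry": 0,"rz": 0},
  ],
)

```text
time: 5.55
tool_pos: [546.8, -141.3, 9.1]
tcp_rot: [3.135, 0.007, 1.736]
contact_force: [1.7, -9.6, 10.4]
grip_width: 20.2
finger_force: 6.5
```

Run:
```python
from st import *
snap("side","s2")
im=cv2.imread("pics/s2.png")[170:310,180:400]
cv2.imwrite("pics/s2c.png",cv2.resize(im,None,fx=3,fy=3,interpolation=cv2.INTER_CUBIC))
```

```text
t 5.55 lane [-177.2   -2. ] [ 546.8 -141.3    9.1] rot [3.135 0.007 1.736] F [ 1.7 -9.6 10.4] lane F [-9.8 -0.2] w 20.18079301967434 q [-0.39  0.66  1.66 -0.    0.81 -0.55]
```

View pics/s2c.png

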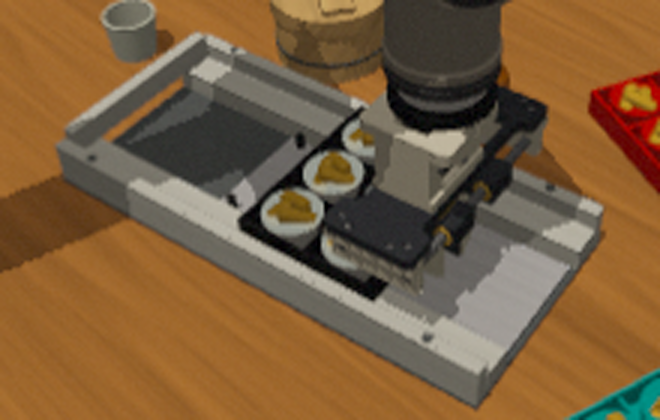

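The side crop shows the tray's back wall against the fingers, clear of the guides, with the pins low ahead of it at crop (300,140) and (235,200). I'll press slightly firmer and go on.

Call:
carry_out(
  plan=[
    {"tx": -0.5,"ty": 2.96,"tz": -1,"rx": 0,"ry": 0,"rz": 0},
    {"tx": -0.82,"ty": 4.93,"tz": 0,"rx": 0,"ry": 0,"rz": 0},
    {"tx": -0.82,"ty": 4.93,"tz": 0,"rx": 0,"ry": 0,"rz": 0},
    {"tx": -0.82,"ty": 4.93,"tz": 0,"rx": 0,"ry": 0,"rz": 0},
    {"tx": -0.82,"ty": 4.93,"tz": 0,"rx": 0,"ry": 0,"rz": 0},
    {"tx": -0.82,"ty": 4.93,"tz": 0,"rx": 0,"ry": 0,"rz": 0},
    {"tx": -0.82,"ty": 4.93,"tz": 0,"rx": 0,"ry": 0,"rz": 0},
  ],
)

```text
time: 6.3
tool_pos: [542.8, -109.5, 9.1]
tcp_rot: [3.132, 0.008, 1.736]
contact_force: [2.9, -12.9, 17.0]
grip_width: 20.0
finger_force: 9.0
```

Call:
carry_out(
  plan=[
    {"tx": -0.82,"ty": 4.93,"tz": 0,"rx": 0,"ry": 0,"rz": 0},
    {"tx": -0.82,"ty": 4.93,"tz": 0,"rx": 0,"ry": 0,"rz": 0},
    {"tx": -0.82,"ty": 4.93,"tz": 0,"rx": 0,"ry": 0,"rz": 0},
    {"tx": -0.82,"ty": 4.93,"tz": 0,"rx": 0,"ry": 0,"rz": 0},
    {"tx": -0.82,"ty": 4.93,"tz": 0,"rx": 0,"ry": 0,"rz": 0},
    {"tx": -0.82,"ty": 4.93,"tz": 0,"rx": 0,"ry": 0,"rz": 0},
    {"tx": -0.82,"ty": 4.93,"tz": 0,"rx": 0,"ry": 0,"rz": 0},
    {"tx": -0.82,"ty": 4.93,"tz": 0,"rx": 0,"ry": 0,"rz": 0},
  ],
)

```text
time: 7.1
tool_pos: [536.5, -69.9, 9.1]
tcp_rot: [3.132, 0.008, 1.736]
contact_force: [3.3, -12.0, 16.5]
grip_width: 20.3
finger_force: 9.6
```

Call:
carry_out(
  plan=[
    {"tx": -0.82,"ty": 4.93,"tz": 0,"rx": 0,"ry": 0,"rz": 0},
    {"tx": -0.82,"ty": 4.93,"tz": 0,"rx": 0,"ry": 0,"rz": 0},
    {"tx": -0.82,"ty": 4.93,"tz": 0,"rx": 0,"ry": 0,"rz": 0},
    {"tx": -0.82,"ty": 4.93,"tz": 0,"rx": 0,"ry": 0,"rz": 0},
    {"tx": -0.82,"ty": 4.93,"tz": 0,"rx": 0,"ry": 0,"rz": 0},
    {"tx": -0.82,"ty": 4.93,"tz": 0,"rx": 0,"ry": 0,"rz": 0},
    {"tx": -0.82,"ty": 4.93,"tz": 0,"rx": 0,"ry": 0,"rz": 0},
    {"tx": -0.82,"ty": 4.93,"tz": 0,"rx": 0,"ry": 0,"rz": 0},
  ],
)

```text
time: 7.9
tool_pos: [530.2, -30.3, 9.1]
tcp_rot: [3.131, 0.007, 1.736]
contact_force: [3.1, -13.5, 17.7]
grip_width: 20.3
finger_force: 10.2
```

Run:
```python
from st import *
```

```text
t 7.9 lane [-64.9  -3.7] [530.2 -30.3   9.1] rot [3.131 0.007 1.736] F [  3.1 -13.5  17.7] lane F [-13.8  -0.9] w 20.339803635781053 q [-0.2   0.62  1.76 -0.    0.75 -0.36]
```

Call:
carry_out(
  plan=[
    {"tx": -1.1,"ty": 4.93,"tz": 0,"rx": 0,"ry": 0,"rz": 0},
    {"tx": -1.1,"ty": 4.93,"tz": 0,"rx": 0,"ry": 0,"rz": 0},
    {"tx": -1.1,"ty": 4.93,"tz": 0,"rx": 0,"ry": 0,"rz": 0},
    {"tx": -1.1,"ty": 4.93,"tz": 0,"rx": 0,"ry": 0,"rz": 0},
    {"tx": -1.1,"ty": 4.93,"tz": 0,"rx": 0,"ry": 0,"rz": 0},
    {"tx": -1.1,"ty": 4.93,"tz": 0,"rx": 0,"ry": 0,"rz": 0},
    {"tx": -1.1,"ty": 4.93,"tz": 0,"rx": 0,"ry": 0,"rz": 0},
    {"tx": -1.1,"ty": 4.93,"tz": 0,"rx": 0,"ry": 0,"rz": 0},
    {"tx": -0.8,"ty": 4.93,"tz": 0,"rx": 0,"ry": 0,"rz": 0},
  ],
)

```text
time: 8.8
tool_pos: [520.7, 14.5, 9.1]
tcp_rot: [3.131, 0.007, 1.737]
contact_force: [3.6, -16.1, 19.8]
grip_width: 20.0
finger_force: 10.8
```

Run:
```python
from st import *
snap("side","s3");snap("wrist","w3");snap("top","t3")
print(proj("wrist",np.c_[(np.array([(0,45),(0,-45)])@R.T+o),[23,23]]))
a=cv2.imread("pics/s3.png")[170:310,180:400];a=cv2.resize(a,(660,420),interpolation=cv2.INTER_CUBIC)
b=cv2.imread("pics/w3.png")[0:280,100:540];b=cv2.resize(b,(282,180))
cv2.imwrite("pics/m3.png",np.vstack([a,np.hstack([b,cv2.resize(cv2.imread("pics/t3.png")[190:290,230:410],(378,180))])]))
```

```text
t 8.8 lane [-19.3  -1.7] [520.7  14.5   9.1] rot [3.131 0.007 1.737] F [  3.6 -16.1  19.8] lane F [-16.5  -1. ] w 20.019580450148375 q [-0.12  0.61  1.79 -0.01  0.73 -0.28]
[[227.6050995  226.47309837]
 [399.93885664 226.10311538]]
```

View pics/m3.png

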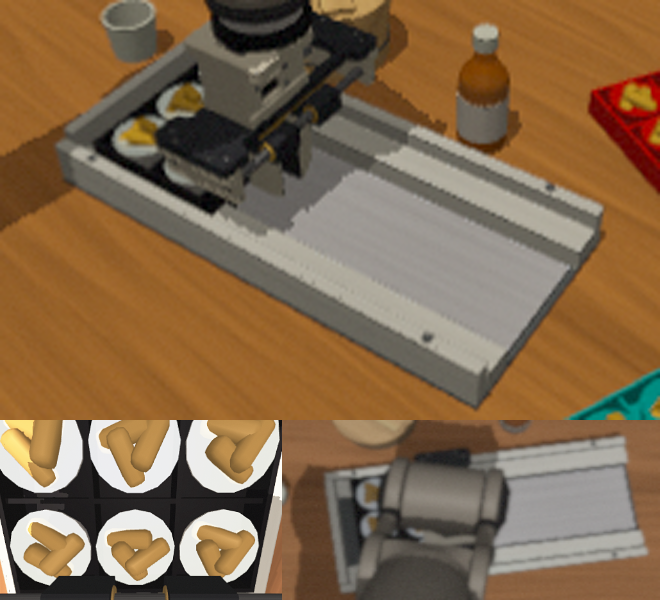

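The mosaic shows the tray nearly at the bay, its back wall against the fingers at crop (225,210), and the plate still down. About 20 mm to go.

Call:
carry_out(
  plan=[
    {"tx": -0.82,"ty": 4.93,"tz": 0,"rx": 0,"ry": 0,"rz": 0},
    {"tx": -0.82,"ty": 4.93,"tz": 0,"rx": 0,"ry": 0,"rz": 0},
    {"tx": -0.6,"ty": 3.8,"tz": 0,"rx": 0,"ry": 0,"rz": 0},
    {"tx": -0.5,"ty": 2.96,"tz": 0,"rx": 0,"ry": 0,"rz": 0},
    {"tx": -0.3,"ty": 2,"tz": 0,"rx": 0,"ry": 0,"rz": 0},
    {"tx": 0,"ty": 0,"tz": 0,"rx": 0,"ry": 0,"rz": 0},
    {"tx": 0,"ty": 0,"tz": 0,"rx": 0,"ry": 0,"rz": 0},
  ],
)

```text
time: 9.65
tool_pos: [517.5, 33.4, 9.1]
tcp_rot: [3.131, 0.006, 1.737]
contact_force: [3.4, -12.7, 20.4]
grip_width: 20.2
finger_force: 10.3
```

Run:
```python
from st import *
snap("side","s4");snap("top","t4")
a=cv2.imread("pics/s4.png")[175:275,190:320];a=cv2.resize(a,(520,400),interpolation=cv2.INTER_CUBIC)
b=cv2.imread("pics/t4.png")[205:295,240:300];b=cv2.resize(b,(267,400),interpolation=cv2.INTER_CUBIC)
cv2.imwrite("pics/m4.png",np.hstack([a,b]))
```

```text
t 9.65 lane [-0.1 -1.7] [517.5  33.4   9.1] rot [3.131 0.006 1.737] F [  3.4 -12.7  20.4] lane F [-13.1  -1.3] w 20.2055413881433 q [-0.08  0.61  1.8  -0.    0.73 -0.24]
```

View pics/m4.png

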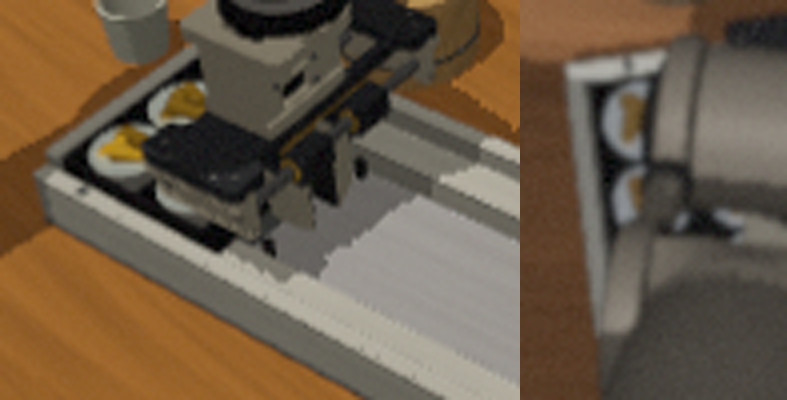

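The pins now show at crop (268,245) and (360,165), just behind the tray. I'll push 3 mm more for margin, back off a little while still pressing so the wall isn't rubbed, then lift straight up.

Call:
carry_out(
  plan=[
    {"tx": -0.25,"ty": 1.5,"tz": 0,"rx": 0,"ry": 0,"rz": 0},
    {"tx": -0.25,"ty": 1.5,"tz": 0,"rx": 0,"ry": 0,"rz": 0},
    {"tx": 0,"ty": 0,"tz": 0,"rx": 0,"ry": 0,"rz": 0},
    {"tx": 0,"ty": 0,"tz": 0,"rx": 0,"ry": 0,"rz": 0},
  ],
)

```text
time: 10.15
tool_pos: [517.1, 36.2, 9.1]
tcp_rot: [3.131, 0.006, 1.736]
contact_force: [3.4, -13.5, 19.7]
grip_width: 20.0
finger_force: 10.4
```

Call:
carry_out(
  plan=[
    {"tx": 0.5,"ty": -3,"tz": 0,"rx": 0,"ry": 0,"rz": 0},
    {"tx": 0.5,"ty": -3,"tz": 0,"rx": 0,"ry": 0,"rz": 0},
    {"tx": 0.5,"ty": -3,"tz": 0,"rx": 0,"ry": 0,"rz": 0},
    {"tx": 0,"ty": 0,"tz": 0,"rx": 0,"ry": 0,"rz": 0},
    {"tx": 0,"ty": 0,"tz": 0,"rx": 0,"ry": 0,"rz": 0},
  ],
)

```text
time: 10.65
tool_pos: [516.7, 32.3, 9.0]
tcp_rot: [3.134, -0.001, 1.734]
contact_force: [0.9, 14.1, 25.7]
grip_width: 20.1
finger_force: 12.8
```

Call:
carry_out(
  plan=[
    {"tx": 0,"ty": 0,"tz": 3,"rx": 0,"ry": 0,"rz": 0},
    {"tx": 0,"ty": 0,"tz": 4,"rx": 0,"ry": 0,"rz": 0},
    {"tx": 0,"ty": 0,"tz": 5,"rx": 0,"ry": 0,"rz": 0},
    {"tx": 0,"ty": 0,"tz": 6,"rx": 0,"ry": 0,"rz": 0},
    {"tx": 0,"ty": 0,"tz": 20,"rx": 0,"ry": 0,"rz": 0},
    {"tx": 0,"ty": 0,"tz": 35,"rx": 0,"ry": 0,"rz": 0},
    {"tx": 0,"ty": 0,"tz": 40,"rx": 0,"ry": 0,"rz": 0},
    {"tx": 0,"ty": 0,"tz": 40,"rx": 0,"ry": 0,"rz": 0},
    {"tx": 0,"ty": 0,"tz": 40,"rx": 0,"ry": 0,"rz": 0},
  ],
)

```text
time: 11.55
tool_pos: [512.5, 30.0, 199.8]
tcp_rot: [-3.139, -0.0, 1.735]
contact_force: [1.0, 0.7, -0.4]
grip_width: 20.3
finger_force: 0.0
```

Call:
carry_out(
  plan=[
    {"tx": -5,"ty": -40,"tz": 0,"rx": 0,"ry": 0,"rz": 0},
    {"tx": -5,"ty": -40,"tz": 0,"rx": 0,"ry": 0,"rz": 0},
    {"tx": -5,"ty": -40,"tz": 0,"rx": 0,"ry": 0,"rz": 0},
    {"tx": -5,"ty": -40,"tz": 0,"rx": 0,"ry": 0,"rz": 0},
    {"tx": -5,"ty": -40,"tz": 0,"rx": 0,"ry": 0,"rz": 0},
    {"tx": -5,"ty": -40,"tz": 0,"rx": 0,"ry": 0,"rz": 0},
    {"tx": 0,"ty": 0,"tz": 0,"rx": 0,"ry": 0,"rz": 0},
    {"tx": 0,"ty": 0,"tz": 0,"rx": 0,"ry": 0,"rz": 0},
  ],
)

```text
time: 12.35
tool_pos: [482.7, -210.2, 198.0]
tcp_rot: [-3.14, -0.002, 1.733]
contact_force: [0.1, -0.3, 0.0]
grip_width: 20.0
finger_force: 0.0
```

Run:
```python
from st import *
snap("side","s5");snap("top","t5")
a=cv2.imread("pics/s5.png")[150:290,180:400];a=cv2.resize(a,(660,420),interpolation=cv2.INTER_CUBIC)
b=cv2.imread("pics/t5.png")[180:290,200:420];b=cv2.resize(b,(330,165))
cv2.imwrite("pics/m5.png",np.vstack([a,np.hstack([b,b*0])]))
```

```text
t 12.35 lane [-234.7   72.5] [ 482.7 -210.2  198. ] rot [-3.140e+00 -2.000e-03  1.733e+00] F [ 0.1 -0.3  0. ] lane F [-0.3  0. ] w 20.034341705423618 q [-0.56  0.37  1.56  0.    1.21 -0.72]
```

View pics/m5.png

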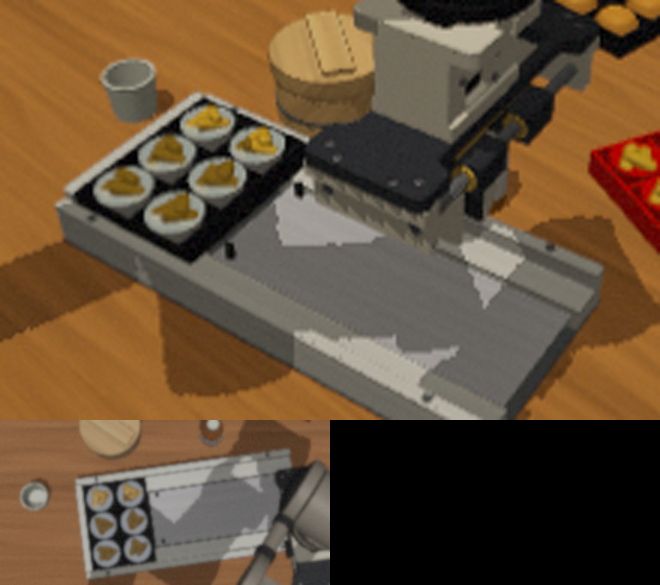

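The tray lies flat in the bay. The pins are up behind it at crop (298,188) and (230,250), and the box, bottle and cup still stand. The robot is clear, so I'm handing in.

```bash
python3 -c "
from plant import bot
print(bot.close_job())"
```

```text
the job is handed in; nothing more can be done
None
```

The tray is shut in flat between the raised stop pins and the end bar, the wooden box, bottle and spare cup still stand where they were, and the job was handed in at about 12.5 s with the arm clear.

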